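# Push the syringe pump's carriage home onto the plunger

### The arm

A 6-joint arm with a two-finger parallel gripper is mounted at the origin on the work surface. World frame = base frame: x ahead of the robot, y to its left, z up, the work surface at z = 0. Lengths are in m, angles in rad, forces in N, time in s.
With the tool pointing down it reaches from about 0.25 to 0.775 m from the base axis. Payload 4 kg.
Tool frame: the origin (TCP) lies at the very end of the fingers, on their centre line; the grasp point (between the pads) lies 19 mm behind it; z points along the fingers, y is the direction in which the jaws open and shut (so a half turn about z gives the same grasp; the last joint's range is limited). The gripper opens to 94 mm and grips with 3 to 60 N. Pads are 16 mm wide; open, the fingers measure 119 mm over their backs; the gripper's body (75 mm by 177 mm) begins 78 mm behind the grasp point.
Start: joints at [-0.103, 0.087, 1.371, -0, 1.684, -0.103], TCP at [0.55, -0, 0.206] pointing down, gripper open.
Joint ranges: [-3.1, 3.1], [-0.76, 2.03], [0.27, 2.55], [-1.08, 4.22], [0.17, 2.65], [-2.57, 2.57]. Speed limits (rad/s): [2.79, 2.79, 3.14, 3.14, 3.14, 3.14].

### API

Orientations are given as a unit quaternion [w, x, y, z].
In Python, from rig import manip, eyes gives the robot as it stands.
- The arm moves only by the tool drive_tool, never from a script. Its argument "series" is a list of rows, each a list of 2 entries, a list of its own where there are three numbers: the shift along the tool's x, y, z in mm, then the turn, a rotation vector about the tool's x, y, z in rad. A call has exactly 8 rows; each row shifts and turns the commanded pose from where the row before left it, along the tool's axes as they then stand; what a row does not reach is not made up. A row lasts 1/10 s, in which the tool goes at most 50 mm and 8.59 degrees, less where a joint would pass 70% of its speed; a pose out of reach is approached as far as the arm can. A call with a gripper value outside its range is refused whole. "claw" is the gripper's target within -1 to 1 (shut at 1, half-way at 0, fully open at -1), set as the call begins (left out, the last holds). The fingers move at their own pace and stop on an object; the grip force is fixed at half the most. Time passes only in rows, so rows that do not move let the fingers close, or fill a call up. It gives the time, the measured TCP pose, the force and the opening at its end, in the units of the state.
- manip.state(): the state, without advancing time (a new reading comes with each control period).
- eyes.snapshot(name): name is "scene" or "side" or "wrist"; returns a dict with "img" (420x560x3 uint8, red, green, blue), "range_z" (420x560 float32, m along the optical axis (not along the pixel's ray), 0 where there is no reading), "vfov" (degrees; the focal length in pixels is half the picture's height over the tangent of half this angle, whatever the lens; pixels are square), "cx", "cy" (the principal point, pixels), "R" (3x3) and "t" (3): a world point X has camera coordinates R X + t. Camera axes: x right, y down, z forward; pixel columns grow to the right and rows downward; lengths in m; the calibration is good to about 2 mm. A picture is of the moment at which its call begins.
- manip.job_done(): hands the job in, once; it reports no verdict.
The state is a dict: "clock": time; "joint_pos": joint angles; "dq": joint speeds; "joint_torque": joint torques, N m; "eef_pos": TCP position; "eef_rot": TCP orientation; "contact_force": force on the tool from outside, world axes, zero at the start; "wrist_torque": the same for the moment, N m; "opening": finger opening in m.
Only numpy, scipy, OpenCV 4.12 (cv2) and the standard library are available. Lean on these libraries where they do the work, as an engineer would, in place of code of your own. Each camera call takes 0.05 s, during which the arm holds its last target.

### The job

Get the syringe pump ready: with the fingertips, push its sliding carriage along the rail towards the syringe until the sprung claw rides over the plunger's thumb disc and drops in behind it, and stop there so that the plunger is not pushed into the barrel. Then press the pump's round confirm button all the way down and let it come up again. Push gently, do not grip the carriage or lift its claw by hand, and leave everything else on the trolley where it is.

Things in the scene. Friction and masses are not known exactly. Their poses are not given: they have to be found in the camera images.
- pump: Syringe pump, white case 150 (x) x 400 (y) x 45 mm high, fixed to the table. Origin: centre of its underside; x to its back, y along its rail, z up. A clear 50 ml syringe lies along y at pump x +10 mm, up to 96 mm high with its clamp, barrel at pump y -172 to -62 mm, plunger out towards +y. Guide rods and their end block at y +190 to +198 stay under 61 mm. Control strip on the front (-x) edge.
- carriage: Grey sliding carriage: block 70 mm wide (pump x), 40 long (pump y), 50 to 95 mm above the table, with a push plate at its +y end. Slides only along pump y with up to 2 N of friction and stays where left. Starts at the +y end, 40 to 135 mm from the plunger's disc; goes towards pump -y. Origin: foot of its front (-y) face, 45 mm above the table; axes as the pump's. At least 43 mm of case lies behind it.
- push_face (a point): Centre of the carriage's flat rear (+y) face, the push plate, 90 mm above the table; the plate is 50 mm wide and spans heights 50 to 109 mm. Push here, towards pump -y.
- carriage_front (a point): Point on the carriage's front (-y) face, 40 mm ahead of the push face, 73 mm above the table on the plunger's axis; axes as the pump's.
- disc (a point): Centre of the rear (+y) face of the plunger's thumb disc (32 mm diameter, 4 mm thick, standing across the rail), 73 mm above the table; axes as the pump's. The claw is caught when the carriage's front face is 0 to 4 mm +y of this point with the claw down; at 0 the carriage bears on the disc. The plunger slides into the barrel (-y) only if pushed with over 14 N.
- claw_lip (a point): Lowest edge of the steel claw's lip, 9 mm ahead (-y) of the carriage's front face, 83 mm above the table. The claw is a 28 mm wide plate on top of the carriage; its lip slopes up ahead to 27 mm from the front face, so that it rides over the disc by itself. A thumb tab on it reaches 113 mm above the table.
- claw (a joint): Height of the claw above rest, m; 0 = down, held by a 2 N spring. As the carriage is pushed the lip meets the disc with the carriage front about 21 mm from it and rides up 6 mm (push rises from 1 to 2 N to 5 to 8 N); with the front about 9 mm from the disc the push dips to 1 to 2 N and by 4 mm the claw is down; then the carriage bears on the disc and the push climbs to 15 N, where the plunger gives.
- confirm (a joint): Travel of the round confirm button in m; 0 = up, 0.006 = fully down (5 N, sprung, returns by itself).
- confirm_top (a point): Centre of the top of the round white confirm button (30 mm diameter) on the grey strip near the pump's -y end; it is pressed straight down.
- vial: Small closed vial, 26 mm diameter, 45 mm high, standing on the pump's front strip; origin under its centre. Leave alone.
- tape: Roll of tape lying flat, 70 mm diameter, 22 mm high, on the table in front of the pump; origin under its centre. Leave alone.
- penlight: Steel penlight, 14 mm thick, 110 mm long, lying behind the pump. Leave alone.
- spare_syringe: Smaller spare syringe, 28 mm high, 120 mm long, lying on the table right (-y) of the pump. Leave alone.
- bowl: Steel bowl, 120 mm diameter, 45 mm high, on the table left of the pump. Leave alone.
- gel_bottle: Gel bottle, 60 mm diameter, 160 mm high, on the table at the right. Leave alone.
- glove_box: Pale carton of gloves, 90 x 230 x 75 mm high, on the table beyond the pump. Leave alone.

How it is judged:
By the outcome, as a careful person would: the job done as asked, in the order asked, and still so for the second after the job is handed in, with the robot touching nothing.
It also fails if it takes over 48 s, if anything falls off the work surface, if the arm or the gripper's body presses on something with over 40 N, if the wrist force passes 120 N, or if a joint passes its speed limit or range.

## Working session

There is one attempt and no reset: what is moved stays moved. The work goes in short steps, Python scripts to look and compute and a tool call to move; the robot and the scene stay as the last step left them, time stands still between calls to the robot, and variables do not carry over. Pictures are saved under pics/ and viewed, and the job is handed in when it is done.

Besides the shell and the picture viewer there is one more tool, called after "Emit:" as name([rows], argument=value, ...), one row to a line, values as JSON. drive_tool: Moves the arm, as the interface text tells. Its arguments: {"type":"object","properties":{"series":{"type":"array","items":{"type":"array"}},"claw":{"type":"number"}},"required":["series"]}

```bash
mkdir -p pics; ls
python3 - <<'E'
from rig import manip, eyes
import cv2, numpy as np
s=manip.state(); print({k:np.round(v,4).tolist() for k,v in s.items()})
for n in ["scene","side","wrist"]:
    d=eyes.snapshot(n); cv2.imwrite(f"pics/{n}0.png",d["img"][:,:,::-1]); np.savez(f"pics/{n}0.npz",**d)
    print(n,d["vfov"],d["cx"],d["cy"],np.round(d["R"],3).tolist(),np.round(d["t"],3))
E
```

```text
pics
{'clock': 0.0, 'joint_pos': [-0.1031, 0.088, 1.3722, 0.0, 1.6836, -0.1031], 'dq': [-0.0003, -0.0009, 0.0004, -0.0008, -0.0018, -0.0026], 'joint_torque': [0.0013, -34.0183, -30.2424, 0.0718, 0.033, -0.0001], 'eef_pos': [0.5495, 0.0001, 0.2043], 'eef_rot': [-0.0008, 0.7071, 0.7071, -0.0007], 'contact_force': [-0.6256, -0.6648, 0.2523], 'wrist_torque': [0.0171, -0.0118, -0.0239], 'opening': 0.0941}
scene 51.99267787579403 281.5535488451404 208.4887884565466 [[0.731, 0.682, 0.016], [0.545, -0.57, -0.614], [-0.41, 0.458, -0.789]] [-0.438 -0.268  1.624]
side 49.48069355633705 281.7369548834871 210.7304575605747 [[-0.989, -0.149, 0.022], [-0.098, 0.529, -0.843], [0.114, -0.836, -0.537]] [0.574 0.136 1.274]
wrist 62.97750333292936 280.7525486148482 209.08223920685424 [[1.0, 0.001, -0.003], [0.002, -0.973, 0.232], [-0.002, -0.232, -0.973]] [-0.549 -0.026  0.391]
```

View pics/scene0.png

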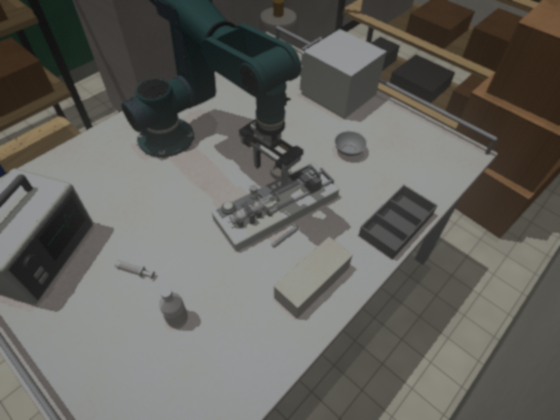

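View pics/side0.png

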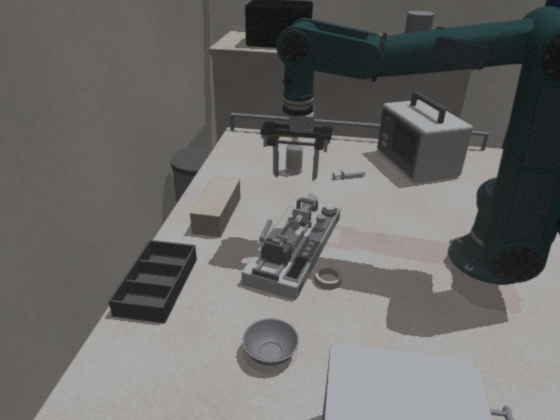

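View pics/wrist0.png

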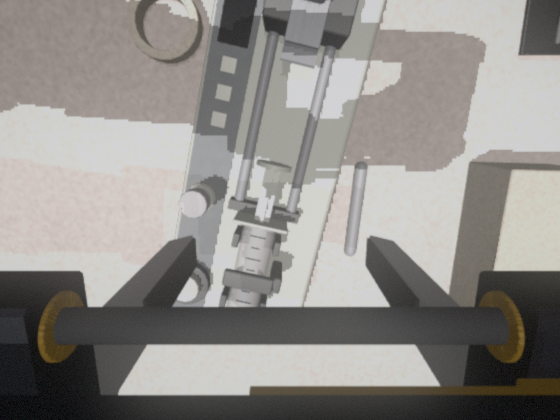

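```bash
cat > h.py <<'E'
import numpy as np, cv2
def cloud(d):
    H,W=d["range_z"].shape; f=H/2/np.tan(np.radians(float(d["vfov"]))/2)
    v,u=np.mgrid[:H,:W]; z=d["range_z"]
    P=np.stack([(u-d["cx"])/f*z,(v-d["cy"])/f*z,z],-1)
    X=(P-d["t"])@d["R"]; X[z==0]=np.nan
    return X
def proj(d,X):
    f=d["img"].shape[0]/2/np.tan(np.radians(float(d["vfov"]))/2)
    c=np.asarray(X)@d["R"].T+d["t"]; return np.stack([c[...,0]/c[...,2]*f+d["cx"],c[...,1]/c[...,2]*f+d["cy"]],-1)
E
python3 - <<'E'
from h import *
for n in ["wrist","side","scene"]:
    d=np.load(f"pics/{n}0.npz"); X=cloud(d)
    if n=="wrist":
        for u,v in [(195,203),(190,290),(285,8),(275,35),(272,165),(270,190),(260,225),(360,165),(350,250),(162,50),(230,60),(300,140),(340,140),(500,180),(190,150)]: print(u,v,np.round(X[v,u],3))
    im=d["img"][:,:,::-1]
    z={"wrist":im[0:310,120:420],"side":im[180:300,220:360],"scene":im[140:260,200:350]}[n]
    k=min(800/z.shape[1],600/z.shape[0]); cv2.imwrite(f"pics/{n}0z.png",cv2.resize(z,None,fx=k,fy=k,interpolation=cv2.INTER_CUBIC))
    print(n,k)
E
```

```text
195 203 [0.474 0.001 0.091]
190 290 [ 0.458 -0.093  0.069]
285 8 [0.552 0.155 0.094]
275 35 [0.544 0.145 0.058]
272 165 [0.542 0.035 0.09 ]
270 190 [0.54  0.01  0.074]
260 225 [ 0.531 -0.019  0.089]
360 165 [0.635 0.027 0.014]
350 250 [ 0.628 -0.07   0.015]
162 50 [0.426 0.144 0.001]
230 60 [0.503 0.126 0.047]
300 140 [0.568 0.054 0.045]
340 140 [0.607 0.054 0.046]
500 180 [0.758 0.018 0.061]
190 150 [0.46  0.044 0.045]
wrist 1.935483870967742
side 5.0
scene 5.0
```

View pics/wrist0z.png

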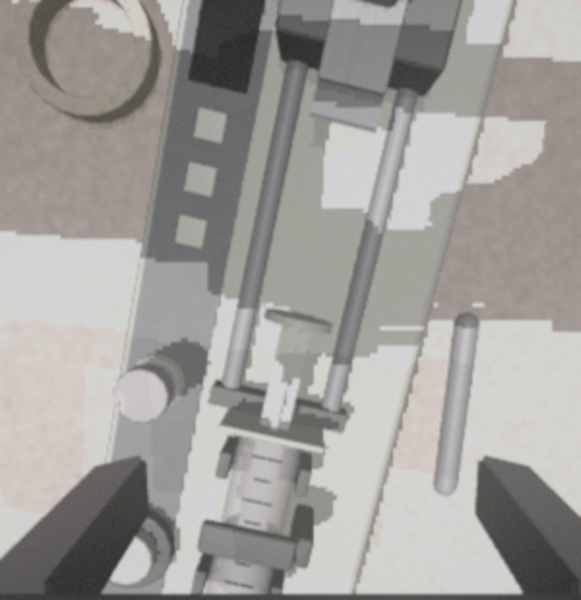

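View pics/side0z.png

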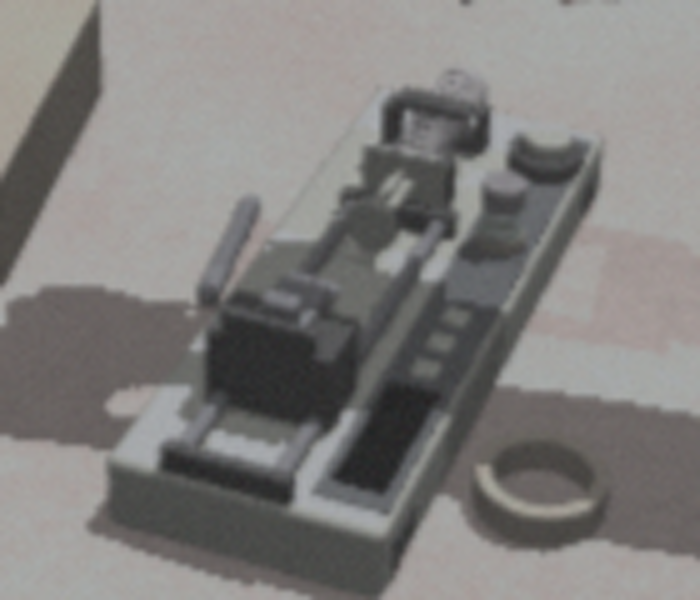

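View pics/scene0z.png

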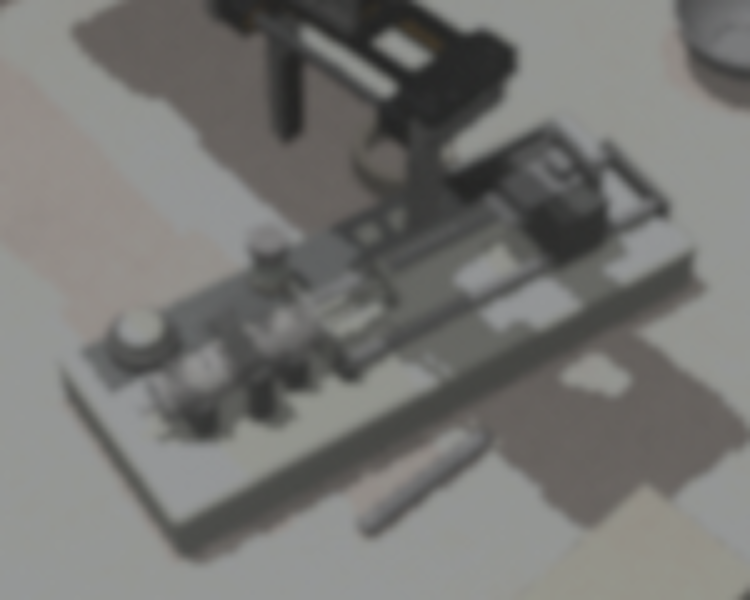

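```bash
cat > fit.py <<'E'
from h import *
from scipy.optimize import minimize
A=[]
for n in ["wrist","side","scene"]:
    d=np.load(f"pics/{n}0.npz"); X=cloud(d).reshape(-1,3)
    m=(X[:,0]>.38)&(X[:,0]<.72)&(X[:,1]>-.3)&(X[:,1]<.35)&(X[:,2]>.035)&(X[:,2]<.13)
    Y=X[m]; A.append((n,Y))
    top=Y[(Y[:,2]>.041)&(Y[:,2]<.049)]
    r=cv2.minAreaRect((top[:,:2]*1000).astype(np.float32)); print(n,len(top),r, np.median(top[:,2]))
E
python3 fit.py
```

```text
wrist 29785 ((531.4950561523438, 28.399948120117188), (340.1842041015625, 149.86062622070312), 77.02496337890625) 0.04627573620849771
side 2525 ((535.83935546875, 46.0380859375), (401.38067626953125, 150.3824920654297), 76.83050537109375) 0.04578358810799738
scene 2274 ((536.6801147460938, 43.76850891113281), (402.0775146484375, 154.2449951171875), 77.10224914550781) 0.04641814791449961
```

```bash
cat >> h.py <<'E'
YAW=np.radians(-13.05); C=np.array([.5362,.0450,0])
EX=np.array([np.cos(YAW),np.sin(YAW),0]); EY=np.array([-np.sin(YAW),np.cos(YAW),0]); RP=np.stack([EX,EY,[0,0,1]])
def toP(X): return (X-C)@RP.T
def toW(p): return np.asarray(p)@RP+C
E
python3 - <<'E'
from h import *
import h
for n in ["wrist","side","scene"]:
    d=np.load(f"pics/{n}0.npz"); X=cloud(d); P=toP(X)*1000
    # top edges
    m=(abs(P[...,2]-46)<3)
    for lab,ax,lim in (("x",0,85),("y",1,215)):
        q=P[m][:,ax]; q=q[abs(q)<lim]; o=P[m][abs(P[m][:,ax])<lim]; print(n,lab,np.percentile(q[abs(q)<lim],[0.3,99.7]).round(1))
    # heightmap
    im=np.zeros((420*2,180*2),np.uint8)
    ok=np.isfinite(P[...,0])&(abs(P[...,0])<89)&(abs(P[...,1])<209)&(P[...,2]>40)&(P[...,2]<130)
    Q=P[ok]; Q=Q[np.argsort(Q[:,2])]
    col=d["img"][ok][np.argsort(P[ok][:,2])]
    big=np.zeros((600,280,3),np.uint8)
    for q,c in zip(Q,col): 
        cv2.circle(big,(int(140+q[0]*1.4),int(300-q[1]*1.4)),1,(int(min(255,(q[2]-40)*3.4)),)*3,-1)
    if n=="wrist": allb=[]
    allb.append(big)
cv2.imwrite("pics/hm.png",cv2.resize(np.hstack(allb),(800,571)))
E
```

```text
wrist x [-74.3  72.7]
wrist y [-179.1  169.6]
side x [-81.2  73.4]
side y [-199.1  207.3]
scene x [-80.1  76.3]
scene y [-206.3  203.5]
```

View pics/hm.png

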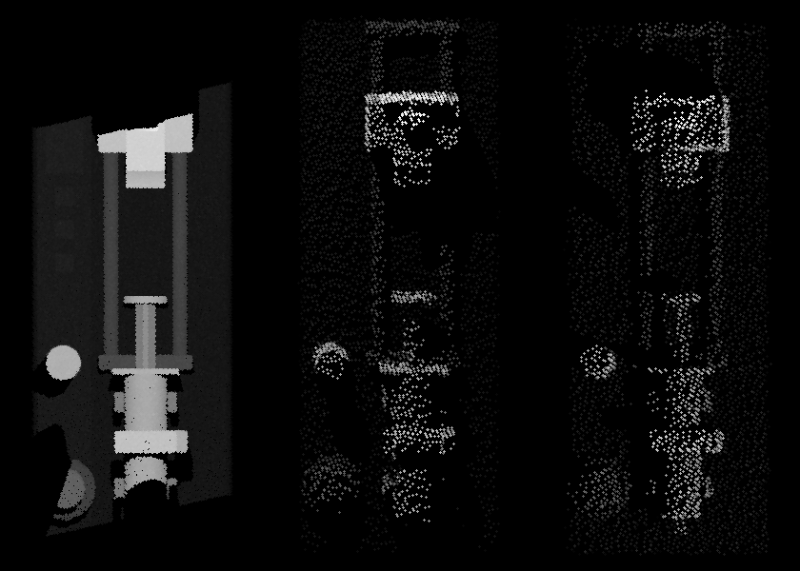

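Run:
```python
from h import *
for n in ["wrist","side","scene"]:
    d=np.load(f"pics/{n}0.npz"); P=(toP(cloud(d))*1000).reshape(-1,3); P=P[np.isfinite(P[:,0])]
    def sel(x0,x1,y0,y1,z0,z1): return P[(P[:,0]>x0)&(P[:,0]<x1)&(P[:,1]>y0)&(P[:,1]<y1)&(P[:,2]>z0)&(P[:,2]<z1)]
    def rep(l,Q): print(n,l,len(Q), np.percentile(Q,[1,50,99],axis=0).round(1).tolist() if len(Q) else "")
    rep("disc",sel(-15,35,-25,10,78,95))
    rep("carr body blk sides",sel(-30,-8,70,160,85,100))
    rep("carr top",sel(-40,50,60,160,80,125))
    rep("front face",sel(-25,40,80,110,52,80))
    rep("rear face",sel(-15,30,125,160,55,112))
    rep("tab",sel(-15,30,80,160,111,118))
    rep("button",sel(-70,-30,-180,-125,60,80))
    rep("vial",sel(-75,-30,-100,-30,80,100))
    rep("clamp",sel(-20,50,-190,-60,80,110))
    rep("bezel",sel(-75,-20,-180,-125,48,80))
```

```text
wrist disc 238 [[-5.4, -24.0, 78.8], [9.3, -10.8, 85.8], [24.0, -8.7, 90.6]]
wrist carr body blk sides 537 [[-25.6, 100.7, 85.6], [-16.1, 106.3, 95.7], [-8.2, 115.0, 97.6]]
wrist carr top 4209 [[-24.0, 74.6, 82.6], [12.0, 103.8, 96.4], [43.0, 125.1, 103.0]]
wrist front face 872 [[-24.0, 80.3, 53.8], [-9.0, 96.0, 58.7], [39.7, 101.3, 78.9]]
wrist rear face 0 
wrist tab 0 
wrist button 371 [[-55.2, -166.0, 61.0], [-45.4, -152.6, 67.7], [-37.1, -139.4, 69.3]]
wrist vial 687 [[-64.1, -69.5, 80.6], [-52.0, -57.0, 90.8], [-40.7, -46.1, 92.6]]
wrist clamp 3260 [[-12.7, -146.7, 80.3], [9.8, -108.4, 89.0], [38.4, -63.3, 97.5]]
wrist bezel 816 [[-55.6, -174.4, 48.3], [-41.2, -150.4, 58.8], [-29.4, -131.4, 69.2]]
side disc 37 [[-4.4, -13.5, 78.1], [9.4, -8.3, 83.1], [23.0, -4.5, 89.5]]
side carr body blk sides 93 [[-25.5, 101.9, 85.1], [-19.0, 126.9, 94.7], [-8.8, 143.2, 98.6]]
side carr top 474 [[-25.4, 77.8, 80.3], [3.9, 137.7, 96.1], [42.9, 144.5, 114.2]]
side front face 8 [[-24.5, 81.1, 54.1], [-20.2, 89.0, 57.1], [-18.2, 109.6, 74.8]]
side rear face 338 [[-14.5, 126.8, 55.9], [7.3, 141.2, 
[... 582 characters left out ...]
 95.7], [-9.2, 139.3, 99.4]]
scene carr top 353 [[-24.3, 77.6, 81.6], [17.5, 116.5, 98.2], [46.2, 141.7, 116.0]]
scene front face 60 [[-23.5, 82.0, 52.2], [21.1, 101.7, 60.9], [39.3, 105.4, 78.5]]
scene rear face 51 [[-14.5, 125.7, 94.4], [11.9, 136.7, 103.8], [29.0, 142.6, 111.6]]
scene tab 26 [[-11.3, 119.4, 111.4], [11.2, 125.4, 113.6], [26.0, 141.0, 117.2]]
scene button 80 [[-67.5, -169.8, 60.4], [-48.1, -152.4, 66.8], [-30.5, -132.8, 72.4]]
scene vial 51 [[-63.8, -68.7, 81.3], [-50.7, -57.9, 90.1], [-40.1, -46.4, 95.3]]
scene clamp 356 [[-11.7, -173.7, 80.2], [16.1, -118.9, 88.8], [40.1, -62.7, 100.8]]
scene bezel 181 [[-71.4, -178.2, 48.5], [-44.7, -156.0, 59.3], [-26.3, -128.4, 71.5]]
```

Run:
```python
from h import *
for p in [(10,170),(10,155),(-53,-152)]:
    w=toW(np.array([*p,0])/1000); print(p,w, np.round(w-np.array([.55,0,0]),4), toP(np.array([.55,0,.2])))
```

```text
(10, 170) [0.58432795 0.20835146 0.        ] [0.0343 0.2084 0.    ] [ 0.02360465 -0.04072174  0.2       ]
(10, 155) [0.58094093 0.19373886 0.        ] [0.0309 0.1937 0.    ] [ 0.02360465 -0.04072174  0.2       ]
(-53, -152) [ 0.45024702 -0.09110689  0.        ] [-0.0998 -0.0911  0.    ] [ 0.02360465 -0.04072174  0.2       ]
```

Emit:
drive_tool([
  [[0,0,0],[0,0,0.114]],
  [[0,0,0],[0,0,0.114]],
  [[35,-2,0],[0,0,0]],
  [[35,-3,0],[0,0,0]],
  [[35,-3,0],[0,0,0]],
  [[35,-3,0],[0,0,0]],
  [[35,-3,0],[0,0,0]],
  [[35,0,0],[0,0,0]],
], claw=1)

```text
clock: 0.95
eef_pos: [0.5835, 0.2092, 0.2051]
eef_rot: [-0.0, 0.783, 0.622, -0.0]
contact_force: [0.4, 0.4, 0.7]
opening: 0.0335
```

```bash
cat > st.py <<'E'
from rig import manip
from h import *
s=manip.state(); q=np.array(s["eef_rot"])
print(round(s["clock"],2),"P",np.round(toP(np.array(s["eef_pos"]))*1000,1),"Fp",np.round(RP@s["contact_force"],2),"yaw",np.round(q,4),s["opening"])
E
python3 st.py
```

```text
0.95 P [  9.  170.6 205.1] Fp [0.27 0.45 0.7 ] yaw [-1.000e-04  7.829e-01  6.222e-01 -4.000e-04] 0.03347420292854078
```

Emit:
drive_tool([
  [[0,0,20],[0,0,0]],
  [[0,0,30],[0,0,0]],
  [[0,0,30],[0,0,0]],
  [[0,1,25],[0,0,0]],
  [[0,0,14],[0,0,0]],
  [[0,0,0],[0,0,0]],
  [[0,0,0],[0,0,0]],
  [[0,0,0],[0,0,0]],
])

```text
clock: 1.75
eef_pos: [0.5861, 0.2078, 0.0887]
eef_rot: [0.001, 0.783, 0.622, 0.002]
contact_force: [0.2, -0.0, 0.2]
opening: 0.0005
```

```bash
cat > shot.py <<'E'
import sys
from rig import eyes
from h import *
tag=sys.argv[1]
for n in sys.argv[2:]:
    d=eyes.snapshot(n); np.savez(f"pics/{n}{tag}.npz",**d); im=d["img"][:,:,::-1]
    if n=="side": im=im[170:300,200:370]
    if n=="scene": im=im[130:260,200:350]
    k=min(800/im.shape[1],600/im.shape[0]); cv2.imwrite(f"pics/{n}{tag}.png",cv2.resize(im,None,fx=k,fy=k,interpolation=cv2.INTER_CUBIC))
E
python3 shot.py 1 side wrist; python3 st.py
```

```text
1.85 P [ 11.7 169.8  88.6] Fp [0.39 0.5  0.33] yaw [7.000e-04 7.830e-01 6.221e-01 1.600e-03] 0.0005327184586105371
```

View pics/side1.png

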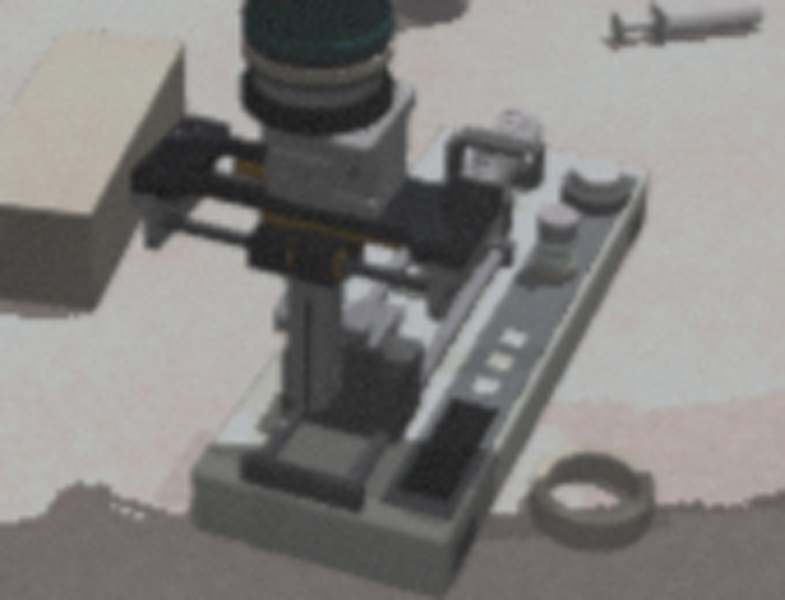

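View pics/wrist1.png

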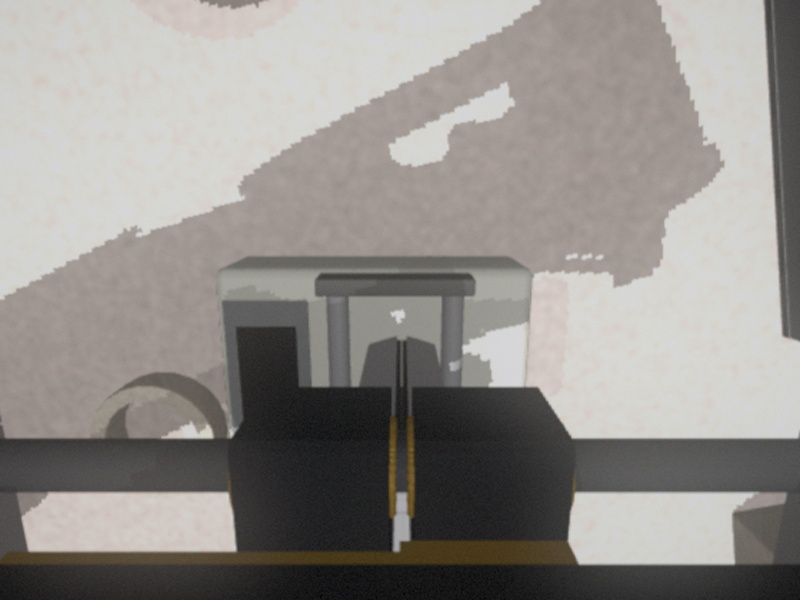

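Emit:
drive_tool([
  [[-3,-1,3],[0,0,0]],
  [[-4,0,3],[0,0,0]],
  [[-3,0,1],[0,0,0]],
  [[-2,0,0],[0,0,0]],
  [[-2,0,0],[0,0,0]],
  [[-2,0,0],[0,0,0]],
  [[-2,0,0],[0,0,0]],
  [[-2,0,0],[0,0,0]],
])

```text
clock: 2.65
eef_pos: [0.5796, 0.1888, 0.0796]
eef_rot: [-0.0, 0.783, 0.622, 0.001]
contact_force: [1.7, 1.5, -1.0]
opening: 0.0009
```

```bash
python3 st.py
```

```text
2.65 P [  9.8 149.9  79.6] Fp [ 1.31  1.84 -0.97] yaw [-3.000e-04  7.829e-01  6.222e-01  8.000e-04] 0.0009285579854879853
```

Emit:
drive_tool([
  [[-3,0,0],[0,0,0]],
  [[-4,0,0],[0,0,0]],
  [[-4,0,0],[0,0,0]],
  [[-4,0,0],[0,0,0]],
  [[-4,0,0],[0,0,0]],
  [[-4,0,0],[0,0,0]],
  [[-4,0,0],[0,0,0]],
  [[-3,0,0],[0,0,0]],
])

```text
clock: 3.45
eef_pos: [0.5725, 0.1586, 0.0796]
eef_rot: [0.0, 0.783, 0.622, 0.0]
contact_force: [1.1, 1.6, 0.2]
opening: 0.0008
```

```bash
python3 st.py; python3 shot.py 2 side
```

```text
3.45 P [  9.7 118.9  79.6] Fp [0.66 1.82 0.22] yaw [1.00e-04 7.83e-01 6.22e-01 1.00e-04] 0.0007583390832993522
```

View pics/side2.png

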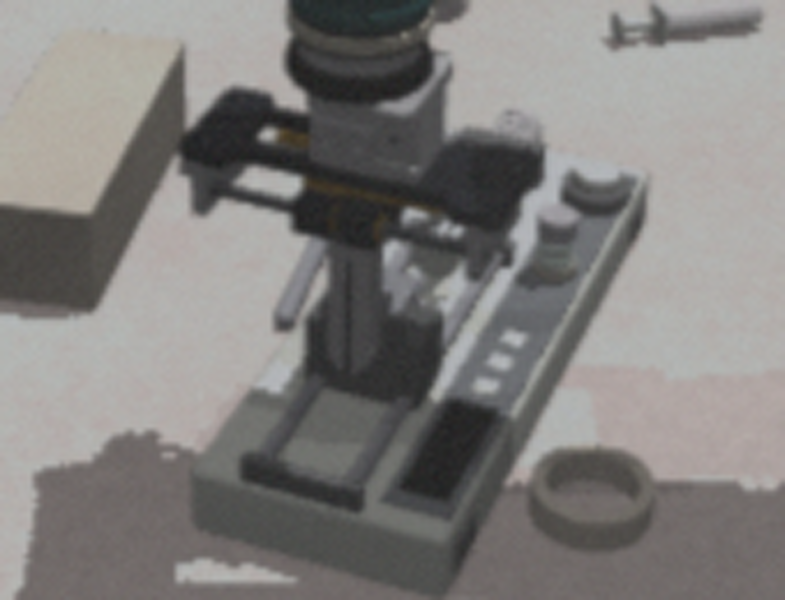

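Emit:
drive_tool([
  [[-4,0,0],[0,0,0]],
  [[-5,0,0],[0,0,0]],
  [[-5,0,0],[0,0,0]],
  [[-5,0,0],[0,0,0]],
  [[-5,0,0],[0,0,0]],
  [[-5,0,0],[0,0,0]],
  [[-5,0,0],[0,0,0]],
  [[-4,0,0],[0,0,0]],
])

```text
clock: 4.3
eef_pos: [0.5639, 0.1215, 0.0796]
eef_rot: [0.0, 0.783, 0.622, 0.0]
contact_force: [0.8, 2.0, 0.8]
opening: 0.0005
```

```bash
python3 st.py
```

```text
4.3 P [ 9.8 80.7 79.6] Fp [0.3  2.08 0.84] yaw [1.00e-04 7.83e-01 6.22e-01 1.00e-04] 0.0005285951008292804
```

Emit:
drive_tool([
  [[-2,0,0],[0,0,0]],
  [[-2,0,0],[0,0,0]],
  [[-2,0,0],[0,0,0]],
  [[-2,0,0],[0,0,0]],
  [[-1,0,0],[0,0,0]],
  [[-1,0,0],[0,0,0]],
  [[-1,0,0],[0,0,0]],
  [[0,0,0],[0,0,0]],
])

```text
clock: 5.1
eef_pos: [0.5614, 0.1111, 0.0795]
eef_rot: [0.0, 0.783, 0.622, -0.0]
contact_force: [1.4, 2.2, 1.3]
opening: 0.0004
```

```bash
python3 st.py; python3 shot.py 3 side scene
```

```text
5.1 P [ 9.6 70.1 79.5] Fp [0.88 2.41 1.27] yaw [ 1.000e-04  7.830e-01  6.221e-01 -1.000e-04] 0.0003871802738724028
```

View pics/scene3.png

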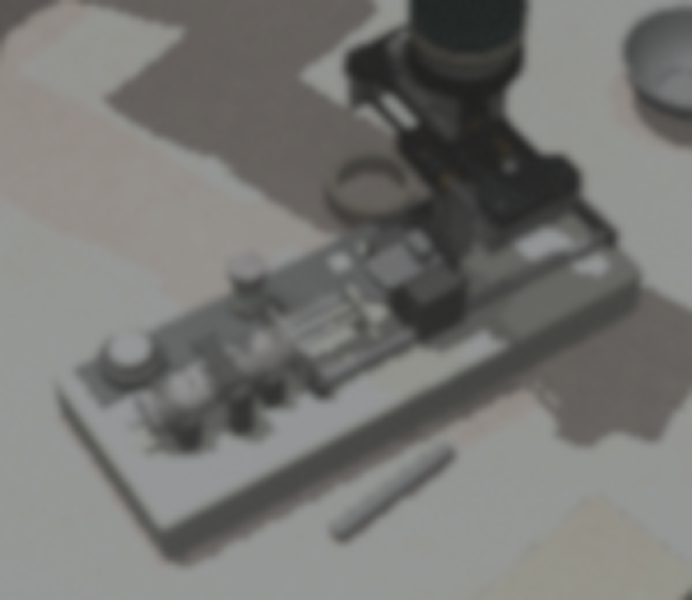

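Emit:
drive_tool([
  [[-1,0,0],[0,0,0]],
  [[-1,0,0],[0,0,0]],
  [[-1,0,0],[0,0,0]],
  [[-1,0,0],[0,0,0]],
  [[-1,0,0],[0,0,0]],
  [[-1,0,0],[0,0,0]],
  [[-1,0,0],[0,0,0]],
  [[-1,0,0],[0,0,0]],
])

```text
clock: 6.0
eef_pos: [0.5597, 0.1042, 0.0794]
eef_rot: [-0.001, 0.783, 0.622, 0.001]
contact_force: [1.1, 4.7, -1.2]
opening: 0.0006
```

```bash
python3 st.py
```

```text
6.0 P [ 9.5 62.9 79.4] Fp [ 0.02  4.86 -1.23] yaw [-6.000e-04  7.829e-01  6.221e-01  6.000e-04] 0.0006237326865056088
```

Emit:
drive_tool([
  [[-0.5,0,0],[0,0,0]],
  [[-0.5,0,0],[0,0,0]],
  [[-0.5,0,0],[0,0,0]],
  [[-0.5,0,0],[0,0,0]],
  [[-0.5,0,0],[0,0,0]],
  [[-0.5,0,0],[0,0,0]],
  [[-0.5,0,0],[0,0,0]],
  [[-0.5,0,0],[0,0,0]],
])

```text
clock: 6.8
eef_pos: [0.5589, 0.1011, 0.0794]
eef_rot: [-0.001, 0.783, 0.622, 0.001]
contact_force: [2.1, 6.8, 0.1]
opening: 0.0001
```

```bash
python3 st.py
```

```text
6.8 P [ 9.5 59.8 79.4] Fp [0.57 7.07 0.07] yaw [-0.0009  0.7828  0.6223  0.0011] 0.00010507535391010949
```

Emit:
drive_tool([
  [[-0.5,0,0],[0,0,0]],
  [[-0.5,0,0],[0,0,0]],
  [[-0.5,0,0],[0,0,0]],
  [[-0.5,0,0],[0,0,0]],
  [[-0.5,0,0],[0,0,0]],
  [[-0.5,0,0],[0,0,0]],
  [[-0.5,0,0],[0,0,0]],
  [[-0.5,0,0],[0,0,0]],
])

```text
clock: 7.6
eef_pos: [0.5581, 0.0974, 0.0794]
eef_rot: [-0.001, 0.783, 0.622, 0.001]
contact_force: [2.7, 6.6, -0.4]
opening: 0.0003
```

```bash
python3 st.py
```

```text
7.6 P [ 9.5 56.  79.4] Fp [ 1.11  7.06 -0.41] yaw [-0.001   0.7827  0.6223  0.0013] 0.0002863945583265657
```

Emit:
drive_tool([
  [[-0.5,0,0],[0,0,0]],
  [[-0.5,0,0],[0,0,0]],
  [[-0.5,0,0],[0,0,0]],
  [[-0.5,0,0],[0,0,0]],
  [[-0.5,0,0],[0,0,0]],
  [[-0.5,0,0],[0,0,0]],
  [[0,0,0],[0,0,0]],
  [[0,0,0],[0,0,0]],
])

```text
clock: 8.4
eef_pos: [0.5574, 0.0946, 0.0794]
eef_rot: [-0.001, 0.783, 0.622, 0.001]
contact_force: [1.9, 7.3, -0.0]
opening: 0.0004
```

```bash
python3 st.py
```

```text
8.4 P [ 9.5 53.1 79.4] Fp [ 0.2   7.53 -0.04] yaw [-0.001   0.7827  0.6224  0.0013] 0.0003644949637373412
```

Emit:
drive_tool([
  [[-0.5,0,0],[0,0,0]],
  [[-0.5,0,0],[0,0,0]],
  [[-0.5,0,0],[0,0,0]],
  [[-0.5,0,0],[0,0,0]],
  [[0,0,0],[0,0,0]],
  [[0,0,0],[0,0,0]],
  [[0,0,0],[0,0,0]],
  [[0,0,0],[0,0,0]],
])

```text
clock: 9.2
eef_pos: [0.557, 0.0926, 0.0794]
eef_rot: [-0.001, 0.783, 0.622, 0.001]
contact_force: [2.2, 6.8, -0.9]
opening: 0.0003
```

```bash
python3 st.py
```

```text
9.2 P [ 9.5 51.1 79.4] Fp [ 0.63  7.14 -0.94] yaw [-0.0011  0.7827  0.6224  0.0013] 0.00027043076637660605
```

Emit:
drive_tool([
  [[-0.5,0,0],[0,0,0]],
  [[-0.5,0,0],[0,0,0]],
  [[-0.5,0,0],[0,0,0]],
  [[-0.5,0,0],[0,0,0]],
  [[0,0,0],[0,0,0]],
  [[0,0,0],[0,0,0]],
  [[0,0,0],[0,0,0]],
  [[0,0,0],[0,0,0]],
])

```text
clock: 10.0
eef_pos: [0.5562, 0.0884, 0.0795]
eef_rot: [0.0, 0.783, 0.622, -0.0]
contact_force: [0.3, -0.0, -0.1]
opening: 0.0005
```

```bash
python3 st.py
```

```text
10.0 P [ 9.7 46.8 79.5] Fp [ 0.26  0.05 -0.14] yaw [ 2.000e-04  7.831e-01  6.220e-01 -3.000e-04] 0.00046476094258269494
```

Emit:
drive_tool([
  [[-0.5,0,0],[0,0,0]],
  [[-0.5,0,0],[0,0,0]],
  [[-0.5,0,0],[0,0,0]],
  [[-0.5,0,0],[0,0,0]],
  [[0,0,0],[0,0,0]],
  [[0,0,0],[0,0,0]],
  [[0,0,0],[0,0,0]],
  [[0,0,0],[0,0,0]],
])

```text
clock: 10.8
eef_pos: [0.5559, 0.087, 0.0795]
eef_rot: [0.0, 0.783, 0.622, 0.0]
contact_force: [0.7, 1.7, -1.3]
opening: 0.0007
```

```bash
python3 st.py; python3 shot.py 4 side scene
```

```text
10.8 P [ 9.7 45.4 79.5] Fp [ 0.33  1.79 -1.3 ] yaw [0.000e+00 7.829e-01 6.221e-01 1.000e-04] 0.0007393413732841596
```

View pics/scene4.png

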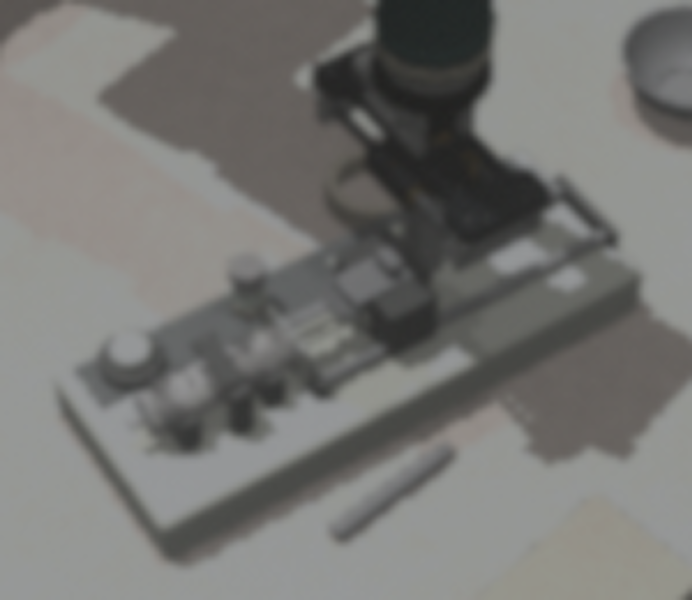

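Emit:
drive_tool([
  [[-0.5,0,0],[0,0,0]],
  [[-0.5,0,0],[0,0,0]],
  [[0,0,0],[0,0,0]],
  [[0,0,0],[0,0,0]],
  [[0,0,0],[0,0,0]],
  [[0,0,0],[0,0,0]],
  [[0,0,0],[0,0,0]],
  [[0,0,0],[0,0,0]],
])

```text
clock: 11.7
eef_pos: [0.5556, 0.0858, 0.0795]
eef_rot: [0.0, 0.783, 0.622, -0.0]
contact_force: [0.8, 1.3, -0.5]
opening: 0.0009
```

```bash
python3 st.py
```

```text
11.7 P [ 9.7 44.1 79.5] Fp [ 0.47  1.42 -0.51] yaw [ 1.000e-04  7.830e-01  6.221e-01 -1.000e-04] 0.0008548465881401135
```

Emit:
drive_tool([
  [[-0.5,0,0],[0,0,0]],
  [[-0.5,0,0],[0,0,0]],
  [[0,0,0],[0,0,0]],
  [[0,0,0],[0,0,0]],
  [[0,0,0],[0,0,0]],
  [[0,0,0],[0,0,0]],
  [[0,0,0],[0,0,0]],
  [[0,0,0],[0,0,0]],
])

```text
clock: 12.5
eef_pos: [0.5554, 0.085, 0.0795]
eef_rot: [0.0, 0.783, 0.622, 0.0]
contact_force: [1.3, 1.3, -0.4]
opening: 0.0005
```

```bash
python3 st.py
```

```text
12.5 P [ 9.7 43.3 79.5] Fp [ 0.95  1.51 -0.41] yaw [0.000e+00 7.830e-01 6.221e-01 1.000e-04] 0.0004919324942959452
```

Emit:
drive_tool([
  [[-0.5,0,0],[0,0,0]],
  [[-0.5,0,0],[0,0,0]],
  [[0,0,0],[0,0,0]],
  [[0,0,0],[0,0,0]],
  [[0,0,0],[0,0,0]],
  [[0,0,0],[0,0,0]],
  [[0,0,0],[0,0,0]],
  [[0,0,0],[0,0,0]],
])

```text
clock: 13.3
eef_pos: [0.5552, 0.0839, 0.0795]
eef_rot: [0.0, 0.783, 0.622, -0.0]
contact_force: [2.0, 0.7, -1.2]
opening: 0.0002
```

```bash
python3 st.py
```

```text
13.3 P [ 9.7 42.2 79.5] Fp [ 1.78  1.17 -1.21] yaw [ 1.000e-04  7.830e-01  6.221e-01 -0.000e+00] 0.0002482125344591385
```

Emit:
drive_tool([
  [[-0.5,0,0],[0,0,0]],
  [[-0.5,0,0],[0,0,0]],
  [[0,0,0],[0,0,0]],
  [[0,0,0],[0,0,0]],
  [[0,0,0],[0,0,0]],
  [[0,0,0],[0,0,0]],
  [[0,0,0],[0,0,0]],
  [[0,0,0],[0,0,0]],
])

```text
clock: 14.1
eef_pos: [0.5551, 0.0836, 0.0795]
eef_rot: [-0.0, 0.783, 0.622, 0.001]
contact_force: [2.6, 5.7, -0.6]
opening: 0.0004
```

```bash
python3 st.py
```

```text
14.1 P [ 9.7 41.9 79.5] Fp [ 1.28  6.15 -0.57] yaw [-3.000e-04  7.829e-01  6.222e-01  5.000e-04] 0.00037303704171877963
```

Emit:
drive_tool([
  [[1,0,0],[0,0,0]],
  [[4,0,0],[0,0,0]],
  [[10,0,0],[0,0,0]],
  [[15,0,0],[0,0,0]],
  [[5,0,-15],[0,0,0]],
  [[0,0,-30],[0,0,0]],
  [[0,0,-40],[0,0,0]],
  [[0,0,-40],[0,0,0]],
])

```text
clock: 14.9
eef_pos: [0.5625, 0.1176, 0.2066]
eef_rot: [0.0, 0.783, 0.622, -0.0]
contact_force: [0.5, 0.2, -0.8]
opening: 0.0003
```

Emit:
drive_tool([
  [[-20,0,-10],[0,0,0]],
  [[-30,0,0],[0,0,0]],
  [[-30,0,0],[0,0,0]],
  [[-30,0,0],[0,0,0]],
  [[-30,0,0],[0,0,0]],
  [[-20,0,0],[0,0,0]],
  [[0,0,0],[0,0,0]],
  [[0,0,0],[0,0,0]],
])

```text
clock: 15.7
eef_pos: [0.527, -0.0384, 0.2155]
eef_rot: [0.0, 0.783, 0.622, 0.001]
contact_force: [0.3, 0.9, -1.1]
opening: 0.0
```

```bash
python3 st.py; python3 shot.py 5 side scene wrist
python3 - <<'E'
from h import *
for n in ["wrist","side","scene"]:
    d=np.load(f"pics/{n}5.npz"); P=(toP(cloud(d))*1000).reshape(-1,3); P=P[np.isfinite(P[:,0])]
    def sel(x0,x1,y0,y1,z0,z1): return P[(P[:,0]>x0)&(P[:,0]<x1)&(P[:,1]>y0)&(P[:,1]<y1)&(P[:,2]>z0)&(P[:,2]<z1)]
    def rep(l,Q): print(n,l,len(Q), np.percentile(Q,[1,50,99],axis=0).round(1).tolist() if len(Q) else "")
    rep("carr left shoulder",sel(-30,-8,-30,60,90,100))
    rep("claw plate",sel(-3,23,-8,15,92,112))
    rep("claw lip",sel(-3,23,-40,-8,80,112))
    rep("disc side",sel(-7,-4,-30,5,65,90))
    rep("button",sel(-70,-30,-180,-125,64,80))
    rep("vial",sel(-75,-30,-100,-30,80,100))
    rep("flange",sel(-12,35,-70,-55,75,100))
E
```

```text
15.7 P [  9.8 -83.3 215.5] Fp [ 0.09  0.92 -1.13] yaw [3.000e-04 7.831e-01 6.219e-01 6.000e-04] 2.1127199807930688e-05
wrist carr left shoulder 998 [[-25.7, -8.1, 94.1], [-17.4, 10.4, 95.9], [-8.1, 29.8, 97.6]]
wrist claw plate 721 [[-2.8, -7.4, 98.8], [10.1, 1.4, 100.5], [22.5, 14.2, 111.8]]
wrist claw lip 1045 [[-2.8, -35.9, 87.8], [10.2, -21.2, 99.3], [22.7, -8.2, 101.9]]
wrist disc side 3 [[-6.2, -24.0, 88.0], [-4.7, -23.1, 88.6], [-4.7, -9.1, 89.8]]
wrist button 497 [[-65.2, -159.1, 64.6], [-51.4, -149.6, 67.8], [-37.7, -138.8, 69.5]]
wrist vial 650 [[-64.5, -69.8, 81.8], [-52.1, -57.8, 90.9], [-40.8, -46.4, 92.5]]
wrist flange 502 [[-11.1, -69.9, 75.1], [10.3, -64.1, 87.9], [32.7, -55.3, 92.4]]
side carr left shoulder 67 [[-26.3, -6.4, 90.4], [-18.6, 16.9, 95.4], [-8.9, 34.9, 98.1]]
side claw plate 20 [[-2.7, -7.7, 95.2], [1.5, 1.6, 100.5], [20.4, 14.8, 111.6]]
side claw lip 29 [[-2.8, -34.4, 89.7], [6.7, -18.2, 99.3], [19.8, -9.7, 101.0]]
side disc side 0 
side button 43 [[-63.4, -165.9, 64.2], [-50.0, -149.0, 66.7], [-38.8, -135.7, 70.9]]
side vial 59 [[-63.7, -68.2, 80.1], [-53.0, -52.5, 89.0], [-41.2, -43.6, 92.8]]
side flange 73 [[-10.9, -68.0, 75.1], [10.7, -62.9, 84.5], [33.8, -57.5, 92.5]]
scene carr left shoulder 40 [[-24.1, -7.2, 92.9], [-17.4, 8.1, 96.7], [-8.8, 28.2, 99.8]]
scene claw plate 54 [[-2.5, -7.2, 93.7], [12.2, 3.6, 101.5], [22.6, 13.1, 111.0]]
scene claw lip 73 [[-2.1, -37.5, 81.5], [11.8, -19.5, 95.9], [22.7, -8.6, 104.8]]
scene disc side 0 
scene button 61 [[-64.6, -165.8, 64.2], [-50.2, -152.9, 68.2], [-35.7, -139.2, 72.4]]
scene vial 52 [[-63.7, -69.1, 81.4], [-48.4, -58.0, 90.8], [-39.5, -46.8, 95.5]]
scene flange 44 [[-11.2, -69.9, 75.9], [15.8, -65.2, 89.0], [34.3, -55.6, 96.9]]
```

View pics/wrist5.png

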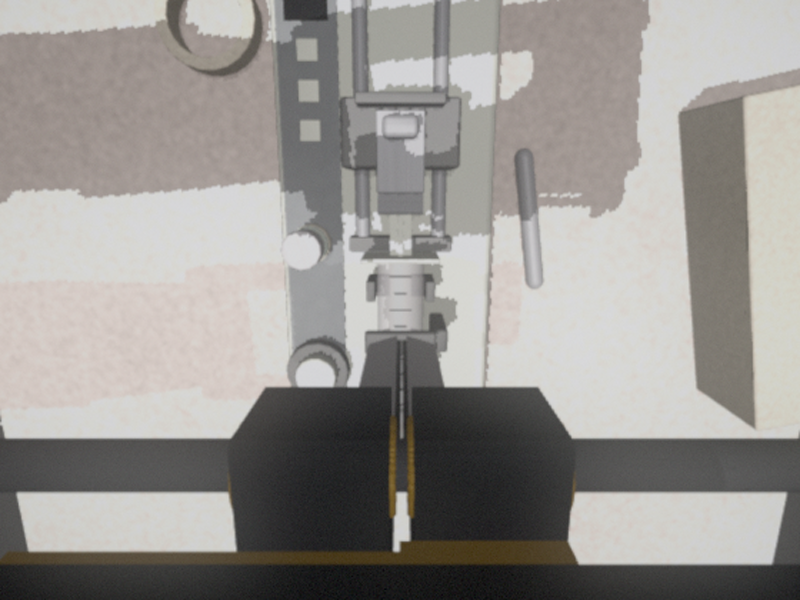

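View pics/side5.png

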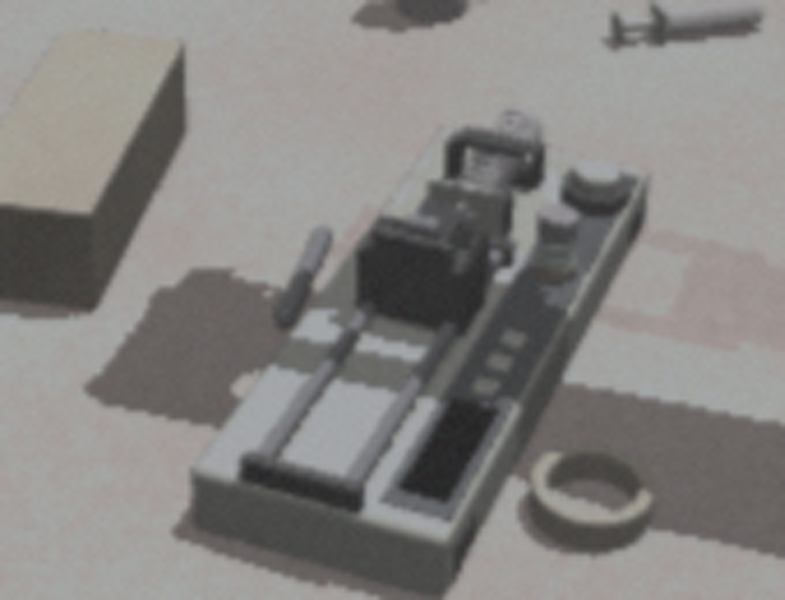

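Emit:
drive_tool([
  [[-10,-10,0],[0,0,0]],
  [[-20,-15,0],[0,0,0]],
  [[-20,-18,0],[0,0,0]],
  [[-20,-18,20],[0,0,0]],
  [[0,0,30],[0,0,0]],
  [[0,0,40],[0,0,0]],
  [[0,0,30],[0,0,0]],
  [[0,0,10],[0,0,0]],
])

```text
clock: 16.65
eef_pos: [0.4483, -0.0922, 0.0809]
eef_rot: [-0.003, 0.783, 0.622, -0.002]
contact_force: [-0.6, 0.5, -0.2]
opening: 0.0004
```

```bash
python3 st.py; python3 shot.py 6 side scene; python3 st.py
```

```text
16.65 P [ -54.7 -153.5   80.9] Fp [-0.67  0.37 -0.16] yaw [-0.0029  0.7828  0.6223 -0.002 ] 0.00040316976899379056
16.75 P [ -52.9 -153.5   83.2] Fp [-0.94 -0.23 -0.24] yaw [-0.0014  0.7828  0.6222 -0.001 ] 0.0008128560677718268
```

View pics/side6.png

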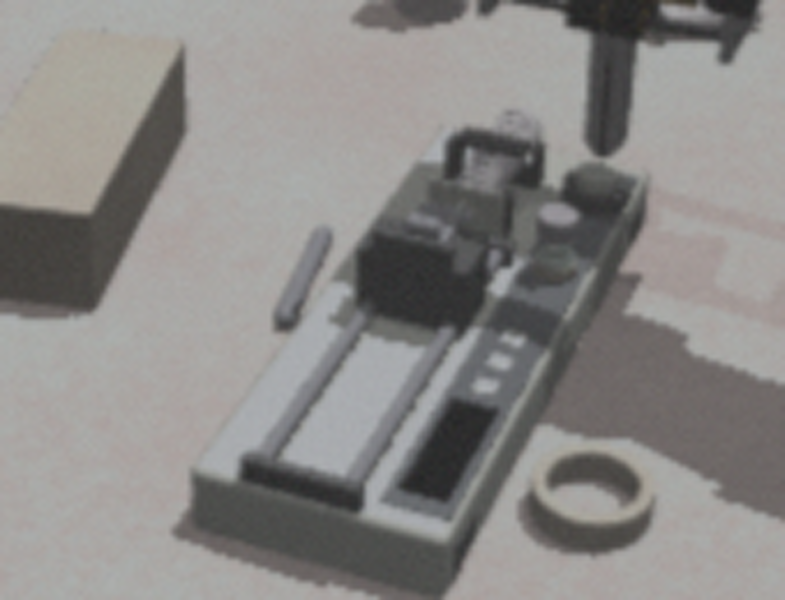

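View pics/scene6.png

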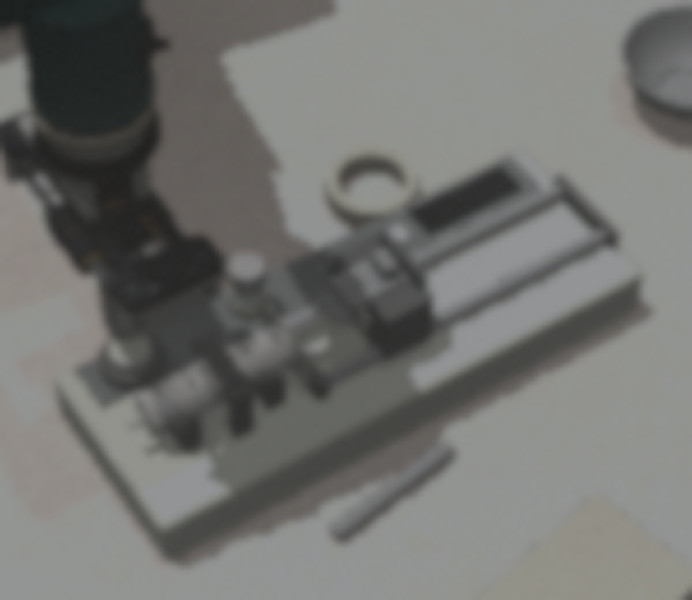

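Emit:
drive_tool([
  [[0,1,6],[0,0,0]],
  [[0,0,4],[0,0,0]],
  [[0,0,3],[0,0,0]],
  [[0,0,2],[0,0,0]],
  [[0,0,2],[0,0,0]],
  [[0,0,1],[0,0,0]],
  [[0,0,1],[0,0,0]],
  [[0,0,0],[0,0,0]],
])

```text
clock: 17.55
eef_pos: [0.4526, -0.0934, 0.0658]
eef_rot: [0.0, 0.783, 0.622, 0.0]
contact_force: [-0.7, 1.5, 1.7]
opening: 0.0007
```

```bash
python3 st.py
```

```text
17.55 P [ -50.2 -153.7   65.8] Fp [-0.99  1.33  1.75] yaw [2.000e-04 7.830e-01 6.221e-01 2.000e-04] 0.0006522194744635081
```

Emit:
drive_tool([
  [[0,0,1],[0,0,0]],
  [[0,0,1],[0,0,0]],
  [[0,0,1],[0,0,0]],
  [[0,0,1],[0,0,0]],
  [[0,0,1],[0,0,0]],
  [[0,0,1],[0,0,0]],
  [[0,0,0],[0,0,0]],
  [[0,0,0],[0,0,0]],
])

```text
clock: 18.35
eef_pos: [0.4527, -0.0935, 0.0611]
eef_rot: [0.0, 0.783, 0.622, 0.0]
contact_force: [-3.7, 1.0, 10.7]
opening: 0.0005
```

```bash
python3 st.py
```

```text
18.35 P [ -50.1 -153.7   61.1] Fp [-3.78  0.12 10.74] yaw [4.000e-04 7.829e-01 6.221e-01 3.000e-04] 0.000494242032401597
```

Emit:
drive_tool([
  [[0,0,0.5],[0,0,0]],
  [[0,0,0.5],[0,0,0]],
  [[0,0,0.5],[0,0,0]],
  [[0,0,0.5],[0,0,0]],
  [[0,0,0],[0,0,0]],
  [[0,0,0],[0,0,0]],
  [[0,0,0],[0,0,0]],
  [[0,0,0],[0,0,0]],
])

```text
clock: 19.15
eef_pos: [0.4527, -0.0935, 0.0609]
eef_rot: [0.001, 0.783, 0.622, 0.0]
contact_force: [-7.5, 0.9, 18.7]
opening: 0.0001
```

```bash
python3 st.py
```

```text
19.15 P [ -50.  -153.7   60.9] Fp [-7.51 -0.83 18.68] yaw [6.000e-04 7.829e-01 6.221e-01 3.000e-04] 0.0001263967655475967
```

Emit:
drive_tool([
  [[0,0,-3],[0,0,0]],
  [[0,0,-5],[0,0,0]],
  [[0,0,-15],[0,0,0]],
  [[0,0,-30],[0,0,0]],
  [[0,0,-40],[0,0,0]],
  [[0,0,-40],[0,0,0]],
  [[0,0,-20],[0,0,0]],
  [[0,0,0],[0,0,0]],
])

```text
clock: 19.95
eef_pos: [0.4541, -0.0939, 0.2135]
eef_rot: [0.003, 0.783, 0.622, 0.002]
contact_force: [0.4, 0.3, -0.1]
opening: 0.0003
```

Emit:
drive_tool([
  [[20,10,0],[0,0,0]],
  [[20,10,0],[0,0,0]],
  [[20,10,0],[0,0,0]],
  [[10,10,0],[0,0,0]],
  [[0,10,0],[0,0,0]],
  [[0,10,0],[0,0,0]],
  [[0,0,0],[0,0,0]],
  [[0,0,0],[0,0,0]],
])

```text
clock: 20.75
eef_pos: [0.5266, -0.0395, 0.2102]
eef_rot: [-0.0, 0.783, 0.622, -0.0]
contact_force: [0.5, 0.1, -0.0]
opening: 0.0007
```

```bash
python3 st.py; python3 shot.py 7 side scene wrist
python3 - <<'E'
from h import *
for n in ["wrist","side"]:
    d=np.load(f"pics/{n}7.npz"); P=(toP(cloud(d))*1000).reshape(-1,3); P=P[np.isfinite(P[:,0])]
    def sel(x0,x1,y0,y1,z0,z1): return P[(P[:,0]>x0)&(P[:,0]<x1)&(P[:,1]>y0)&(P[:,1]<y1)&(P[:,2]>z0)&(P[:,2]<z1)]
    def rep(l,Q): print(n,l,len(Q), np.percentile(Q,[1,50,99],axis=0).round(1).tolist() if len(Q) else "")
    rep("carr left shoulder",sel(-30,-8,-30,60,90,100))
    rep("claw plate",sel(-3,23,-8,15,92,112))
    rep("claw lip",sel(-3,23,-40,-8,80,112))
    rep("button",sel(-70,-30,-180,-125,58,80))
    rep("vial",sel(-75,-30,-100,-30,80,100))
E
```

```text
20.75 P [  9.7 -84.5 210.2] Fp [ 0.5   0.25 -0.02] yaw [-2.000e-04  7.833e-01  6.216e-01 -3.000e-04] 0.0006900818922822936
wrist carr left shoulder 1027 [[-25.7, -8.3, 94.0], [-17.5, 9.9, 95.9], [-8.2, 29.9, 97.6]]
wrist claw plate 775 [[-2.9, -7.7, 98.7], [10.0, 1.7, 100.5], [22.9, 14.3, 111.8]]
wrist claw lip 1062 [[-2.8, -35.6, 87.4], [10.0, -22.0, 99.2], [22.8, -8.4, 101.9]]
wrist button 786 [[-69.0, -161.5, 58.0], [-50.1, -147.1, 67.0], [-31.4, -132.1, 69.4]]
wrist vial 670 [[-64.6, -69.8, 81.5], [-52.1, -58.0, 90.9], [-40.8, -46.4, 92.5]]
side carr left shoulder 64 [[-24.9, -8.4, 90.4], [-17.8, 14.0, 95.4], [-8.9, 34.2, 98.7]]
side claw plate 15 [[-2.8, -6.4, 95.7], [1.2, 1.5, 100.9], [18.6, 14.7, 110.4]]
side claw lip 37 [[-2.7, -34.6, 87.3], [6.2, -17.7, 98.8], [22.8, -9.2, 101.8]]
side button 77 [[-68.6, -163.6, 58.1], [-52.2, -144.3, 65.0], [-32.6, -126.8, 69.9]]
side vial 60 [[-64.0, -67.7, 80.4], [-52.7, -51.8, 88.8], [-40.2, -42.4, 93.1]]
```

View pics/wrist7.png

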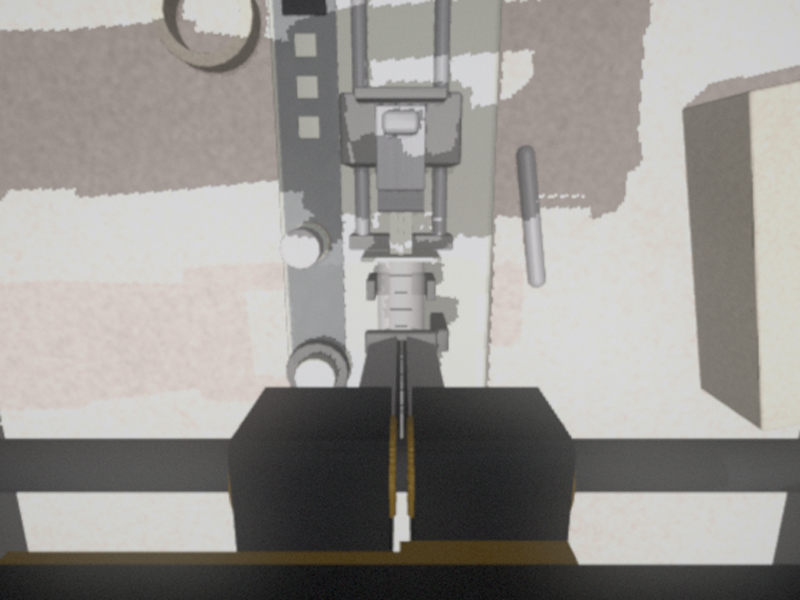

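View pics/side7.png

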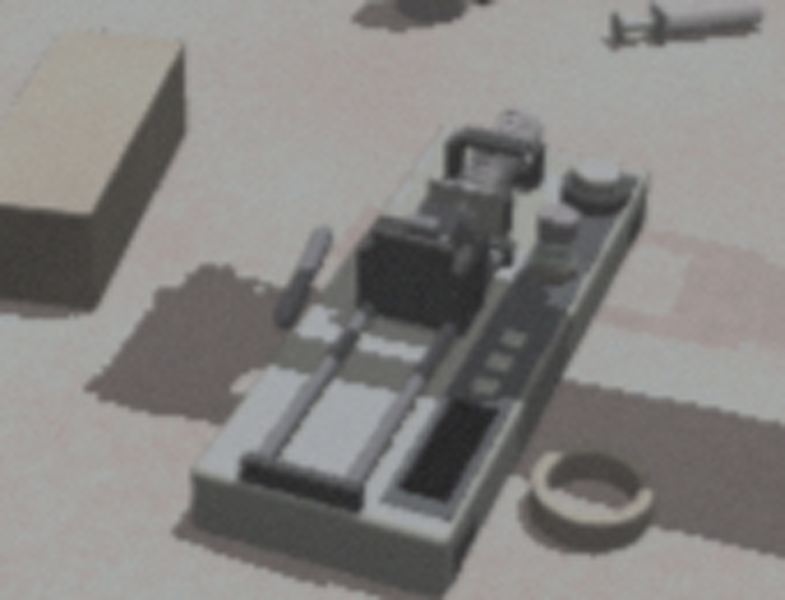

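The wrist view shows the claw flat over the disc at about (400,200). The button at (318,370) is back up at its original height, and the vial and everything else are where they were.

```bash
python3 -c "
from rig import manip
print(manip.job_done())"
```

```text
the job is handed in; nothing more can be done
None
```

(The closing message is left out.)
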